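# Slide a finished lamp column into its drying stall

## Task

Push the tall turned lamp across the counter, low on its pale bare foot so that it slides upright, into the three-sided plywood drying stall until the foot is fully home against the stall's back board, and leave it standing there. The dark column has just been finished: do not touch it or its brass top, do not tip or lift the lamp, and leave the tin, the pepper mill and the red carton where they are.

Things in the scene. Friction and masses are not known exactly. Their poses are not given: they have to be found in the camera images.
- lamp: Tall narrow lamp, loose on the counter, about 0.65 kg (varies), 250 mm tall. Its foot, the only part that may be touched, is a pale wooden disc, 68 mm diameter, 30 mm high. Origin: centre of the foot's underside, on the counter (z = 0); z is the lamp's axis. It slides with friction and stays upright if pushed on the foot.
- lamp_column: The dark wooden column fixed centrally on the lamp's foot, with a brass holder on top: at most 36 mm diameter, from 30 mm to 250 mm above the counter. Must not be touched. Origin: centre of its lower end, on top of the foot, 30 mm above the lamp's origin.
- stall: Plywood stall fixed to the counter: back and two side boards, 36 mm high, 14 thick; no top, no sill, green floor. Inside 100 mm wide, 80 deep. Origin: where the foot's centre stands when home, z = 0. x axis points into the stall: back board's inner face at x = +34 mm, mouth at x = -46, side boards' inner faces at y = +/-50. The mouth faces world -y (robot's right), turned up to 17 degrees.
- tin: Bystander: round tin of finish, 72 mm diameter, 85 mm tall, loose. Origin: centre of its underside.
- mill: Bystander: turned wooden pepper mill, 54 mm diameter at the foot, 145 mm tall, loose. Origin: centre of its underside.
- carton: Bystander: open red carton, 90 by 120 mm, 50 mm high, loose. Origin: centre of its underside; the 120 mm side runs along its y axis.
Not all that is in view belongs to the job. Of the things shaped like the stall, the plywood one is meant.

How it is judged:
At the end, for the whole second after the job is handed in: The lamp stands upright (within 3 degrees) and still on the counter inside the stall, its foot within 8 mm of the back board and between the side boards; the tin, mill and carton are within 12 mm of where they were (x of lamp in the frame of stall above -0.008 m and y of lamp in the frame of stall between -0.02 and 0.02 m and height (world z) of lamp below 0.005 m and angle between lamp's own z axis and vertical below 0.05 rad and linear speed of lamp below 0.01 m/s and distance of each of tin, mill, carton from where it was at the start of the episode below 0.012 m); the robot touches nothing.
It fails at once if the robot touches the finished column or its brass top (contact force between any of the fingers, the arm and lamp_column above 0.3 N).
It fails at once if the lamp is tipped by more than 11 degrees (angle between lamp's own z axis and vertical above 0.2 rad).
It fails at once if the lamp is lifted off the counter (more than 10 mm) (height (world z) of lamp above 0.01 m).
It fails at once if the tin, the pepper mill or the carton is moved by more than 12 mm (distance of any of tin, mill, carton from where it was at the start of the episode above 0.012 m).
It also fails if it takes over 58 s, if anything falls off the work surface, if the arm or the gripper's body presses on something with over 40 N, if the wrist force passes 120 N, or if a joint passes its speed limit or range.

## Robot

A 7-joint arm with a two-finger parallel gripper is mounted at the origin on the work surface. World frame = base frame: x ahead of the robot, y to its left, z up, the work surface at z = 0. Lengths are in m, angles in rad, forces in N, time in s.
With the tool pointing down it reaches from about 0.425 to 0.875 m from the base axis. Payload 4.7 kg.
Tool frame: the origin (TCP) lies midway between the tips of the shut fingers; the grasp point (between the pads) lies 19 mm behind it; z points along the fingers, y is the line along which they close (so a half turn about z gives the same grasp; the last joint's range is limited). The gripper opens to 85 mm and grips with 20 to 120 N. Pads are 22 mm wide; open, the fingers measure 114 mm over their backs; the gripper's body (76 mm by 85 mm) begins 54 mm behind the grasp point. The pads swing forward as they close: fully open they stand 13 mm farther back than shut.
Start: joints at [1.278, 0.321, -0.07, 1.45, 0.023, 1.371, -0.057], TCP at [0.196, -0.62, 0.231] pointing down, gripper open.
Joint ranges: [-2.86, 2.86], [-0.3, 2.09], [-1.38, 1.24], [0.06, 2.45], [-1.56, 4.7], [0.09, 2.05], [-2.69, 2.69]. Speed limits (rad/s): [2.57, 2.57, 3.14, 3.14, 3.14, 3.14, 3.14].

## Interface

Orientations are given as a 3x3 rotation matrix whose columns are the frame's x, y, z axes.
In Python, from station import telemetry, optics, order gives the robot as it stands. The module is installed in compiled form; this text tells all that it offers.
- The arm moves only by the tool carry_out, never from a script. Its argument "deltas" is a list of rows, each an object of numbers: "x", "y", "z": the shift along the world's x, y, z in mm; "spin": the turn about the world's z in degrees. A call has 1 to 8 rows; each row shifts and turns the commanded pose from where the row before left it; what a row does not reach is not made up. A row lasts 1/8 s, in which the tool goes at most 62.5 mm and 10.7 degrees, less where a joint would pass 70% of its speed; a pose out of reach is approached as far as the arm can. A call is refused whole if a number of a shift passes 62.5 or a number of a turn 10.7, either way. A call with a gripper value outside its range is refused whole. "claw" is the finger opening in mm, from 0 to 85.4, set as the call begins (left out, the last holds). The fingers move at their own pace and stop on an object; "newtons" is the grip in N (left out, the last holds). Time passes only in rows, so rows that do not move let the fingers close. It gives the time, the measured TCP pose, the force, the opening and the grip force at its end, in the units of the state.
- telemetry.read_state(): the state, without advancing time (a new reading comes with each control period).
- optics.snapshot(name): name is "side" or "top" or "wrist"; returns a dict with "image" (420x560x3 uint8, red, green, blue), "range_z" (420x560 float32, m along the optical axis (not along the pixel's ray), 0 where there is no reading), "fx", "fy", "cx", "cy" (pixels), "extrinsics" (4x4, takes a point from world to camera coordinates); the wrist camera has in their place "T_tool_cam" (4x4, takes a point from camera to tool coordinates, whose origin is the TCP and whose axes are the flange's). Camera axes: x right, y up, looking along -z (the intrinsics and any distortion apply to the point x, -y, -z); pixel columns grow to the right and rows downward; lengths in m; the calibration is good to about 2 mm. The wrist camera is an equidistant fisheye: a pixel r from the principal point sees the ray r / f radians off the axis. A picture is of the moment at which its call begins: read the wrist's pose just before it.
- order.job_done(): hands the job in; it is judged then, once.
The state is a dict: "clock": time; "joints": joint angles; "dq": joint speeds; "tau": joint torques, N m; "tool_pos": TCP position; "tool_rot": TCP orientation; "contact_force": force on the tool from outside, world axes, zero at the start; "ft_torque": the same for the moment, N m; "finger_gap": opening from 0.0 (shut) to 1.0 (fully open); "grip_force": force on a finger pad.
Only numpy, scipy, OpenCV 4.12 (cv2) and the standard library are available. Lean on these libraries where they do the work, as an engineer would, in place of code of your own. Each camera call takes 0.05 s, during which the arm holds its last target. There are 200 camera calls.

## Working session

There is one attempt and no reset: what is moved stays moved. The work goes in short steps, Python scripts to look and compute and a tool call to move; the robot and the scene stay as the last step left them, time stands still between calls to the robot, and variables do not carry over. Pictures are saved under pics/ and viewed, at most 10 in all, crops included, and the job is handed in when it is done.

Besides the shell and the picture viewer there is one more tool, called after "Request:" as a command line: name --argument value ..., lists and objects as JSON in quotes. carry_out: Moves the arm, as the interface text tells. Its arguments: {"type":"object","properties":{"deltas":{"type":"array"},"claw":{"type":"number"},"newtons":{"type":"number"}},"required":["deltas"]}

```bash
mkdir -p pics; cat > h.py <<'E'
import numpy as np, cv2
from station import telemetry, optics, order
def snap(n):
    d=optics.snapshot(n); return d
def save(d,f): cv2.imwrite('pics/'+f,d['image'][:,:,::-1])
def world(d,u,v,z=None):
    # points from depth, or on plane z
    E=np.array(d['extrinsics']); R,t=E[:3,:3],E[:3,3]
    u=np.asarray(u,float);v=np.asarray(v,float)
    r=np.stack([(u-d['cx'])/d['fx'],-(v-d['cy'])/d['fy'],-np.ones_like(u)],-1)
    c=-R.T@t; w=r@R
    if z is None: s=d['range_z'][v.astype(int),u.astype(int)]
    else: s=(z-c[2])/w[...,2]
    return c+w*s[...,None]
E
python3 - <<'E'
from h import *
s=telemetry.read_state();print(s['clock'],s['tool_pos'],s['tool_rot'],s['finger_gap'])
for n in('top','side'):
    d=snap(n);save(d,n+'0.png');np.save(n+'.npy',d,allow_pickle=True);print([k for k in d],d['extrinsics'])
E
```

```text
0.0 [ 0.19609845 -0.61915646  0.23021219] [[ 9.53294995e-01  3.02040065e-01 -6.72155715e-04]
 [ 3.02040797e-01 -9.53293315e-01  1.79233768e-03]
 [-9.94037598e-05 -1.91164499e-03 -9.99998168e-01]] 0.9984521164233995
['image', 'range_z', 'fx', 'fy', 'cx', 'cy', 'extrinsics'] [[ 0.02939111 -0.99954458  0.00684137  0.05250887]
 [ 0.99723034  0.0297895   0.06814867 -0.63304672]
 [-0.06832144  0.00481946  0.99765172 -1.13133962]
 [ 0.          0.          0.          1.        ]]
['image', 'range_z', 'fx', 'fy', 'cx', 'cy', 'extrinsics'] [[-0.75022438 -0.6610819   0.0115802   0.52710829]
 [ 0.45938289 -0.50857112  0.72823264 -0.29530651]
 [-0.47553206  0.55165762  0.68523217 -0.71882646]
 [ 0.          0.          0.          1.        ]]
```

View pics/top0.png

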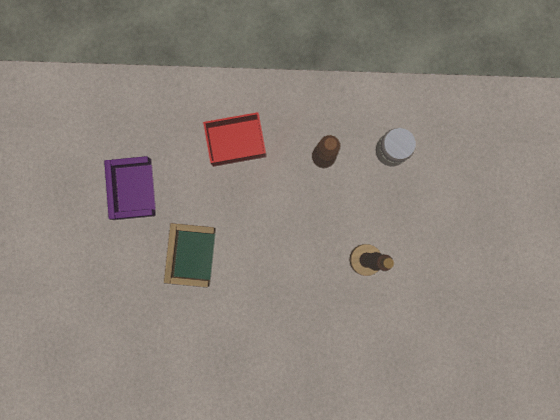

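View pics/side0.png

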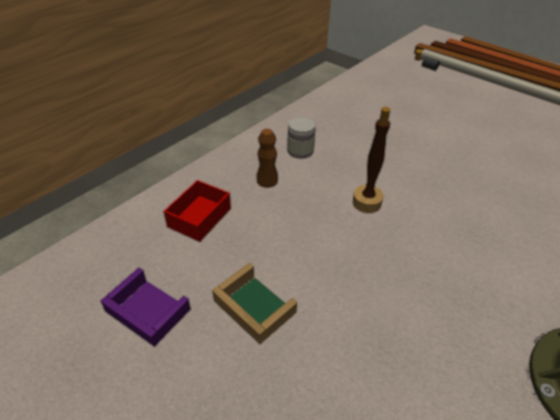

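The top view shows two stall-shaped things: purple at (130,188) and plywood with a green floor at (190,256). I choose the plywood one. The lamp's pale foot is at (366,260). The other tall brown object is the mill at (327,150), the tin is at (398,145) and the carton at (235,139). The side view agrees.

```bash
python3 - <<'E'
from h import *
d=np.load('top.npy',allow_pickle=True).item()
im=d['image'];hsv=cv2.cvtColor(im,cv2.COLOR_RGB2HSV)
crop=cv2.resize(im[205:305,150:410],None,fx=3,fy=3,interpolation=cv2.INTER_CUBIC);cv2.imwrite('pics/crop.png',crop[:,:,::-1])
print('px',hsv[260,357],hsv[230,190],hsv[256,190],hsv[256,168])
wood=cv2.inRange(hsv,(8,80,70),(25,255,255))
m=wood.copy();m[:,:345]=0;m[:,400:]=0;m[:235]=0;m[285:]=0
n,l,st,c=cv2.connectedComponentsWithStats(m)
i=1+np.argmax(st[1:,4]);print(st[i])
cs,_=cv2.findContours((l==i).astype(np.uint8),cv2.RETR_EXTERNAL,cv2.CHAIN_APPROX_NONE)
p=max(cs,key=len)[:,0,:]; p=p[p[:,0]<378]
P=world(d,p[:,0],p[:,1],0.03)[:,:2]
from scipy.optimize import least_squares
f=least_squares(lambda q:np.hypot(*(P-q[:2]).T)-q[2],[*P.mean(0),.034],loss='soft_l1',f_scale=.001);print('lamp',f.x)
g=cv2.inRange(hsv,(60,60,20),(90,255,255));g[:,:160]=0;g[:,225:]=0;g[:215]=0;g[295:]=0
cs,_=cv2.findContours(g,cv2.RETR_EXTERNAL,cv2.CHAIN_APPROX_NONE);p=max(cs,key=cv2.contourArea)[:,0,:]
P=world(d,p[:,0],p[:,1],0.0)[:,:2].astype(np.float32);r=cv2.minAreaRect(P);print('floor',r,cv2.boxPoints(r))
w=wood.copy();w[:,:155]=0;w[:,225:]=0;w[:215]=0;w[295:]=0
cs,_=cv2.findContours(w,cv2.RETR_EXTERNAL,cv2.CHAIN_APPROX_NONE);p=max(cs,key=cv2.contourArea)[:,0,:]
P=world(d,p[:,0],p[:,1],0.036)[:,:2].astype(np.float32);r=cv2.minAreaRect(P);print('outer',r,cv2.boxPoints(r))
for nm,(u,v),z in (('tin',(398,143),.085),('mill',(331,143),.145),('carton',(235,139),.0)):print(nm,world(d,u,v,z))
E
```

```text
px [ 18  87 149] [ 17  93 146] [76 74 79] [ 18  93 143]
[350 244  30  32 457]
lamp [ 0.52875961 -0.11741113  0.03076046]
floor ((0.5277639031410217, 0.25254619121551514), (0.07730720937252045, 0.09922249615192413), 86.29456329345703) [[0.4757583  0.21717961]
 [0.5747734  0.21076716]
 [0.5797695  0.2879128 ]
 [0.48075444 0.29432523]]
outer ((0.528062105178833, 0.25805649161338806), (0.0935528576374054, 0.12654931843280792), 85.98706817626953) [[0.4616691  0.2158228 ]
 [0.58790815 0.20696668]
 [0.5944551  0.30029017]
 [0.46821606 0.30914629]]
tin [ 0.77144021 -0.17188852  0.085     ]
mill [ 0.75532682 -0.02736472  0.145     ]
carton [0.78641186 0.1716563  0.        ]
```

View pics/crop.png

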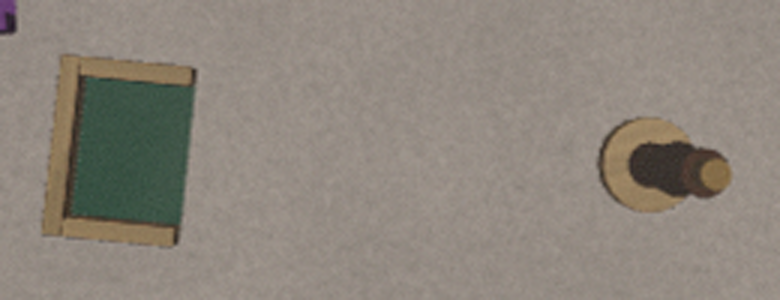

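The crop confirms the plywood stall, with its mouth to the right at about (185,150), and the lamp foot at (645,165) in crop pixels. My plan is to push along +y with the back of the leading open finger. That keeps the gripper's body about 30 mm clear of the column.

Request:
carry_out --deltas '[{"x":41.5,"y":42,"z":-10,"spin":-2.2},{"x":41.5,"y":42,"z":-10,"spin":-2.2},{"x":41.5,"y":42,"z":-10,"spin":-2.2},{"x":41.5,"y":42,"z":-10,"spin":-2.2},{"x":41.5,"y":42,"z":-10,"spin":-2.2},{"x":41.5,"y":42,"z":-10,"spin":-2.2},{"x":41.5,"y":42,"z":-10,"spin":-2.2},{"x":41.5,"y":42,"z":-10,"spin":-2.2}]' --claw 85.4

```text
clock: 1.1
tool_pos: [0.5291, -0.2822, 0.1508]
tool_rot: [[1.0, -0.002, -0.0], [-0.002, -1.0, -0.0], [-0.0, 0.0, -1.0]]
contact_force: [-0.3, -0.3, -0.3]
finger_gap: 0.997
grip_force: 0.0
```

Request:
carry_out --deltas '[{},{}]'

```text
validation failed for argument at $.de...
```

```bash
cat >> h.py <<'E'
from scipy.optimize import least_squares
def lamp(d):
    # foot rim facing +y (image left), fixed radius 34 mm, on plane z=0.03, right of stall or inside
    hsv=cv2.cvtColor(d['image'],cv2.COLOR_RGB2HSV)
    m=cv2.inRange(hsv,(12,65,70),(25,255,255))
    return m
E
python3 - <<'E'
from h import *
s=telemetry.read_state();print(s['clock'],s['tool_pos'],s['tool_rot'])
d=snap('side');a=d['image']
w=snap('wrist');b=w['image']
cv2.imwrite('pics/a1.png',cv2.resize(np.hstack([a,b]),(800,300))[:,:,::-1])
t=np.load('top.npy',allow_pickle=True).item()
hsv=cv2.cvtColor(t['image'],cv2.COLOR_RGB2HSV)
m=cv2.inRange(hsv,(12,65,70),(25,255,255));m[:,:345]=0;m[:,400:]=0;m[:235]=0;m[285:]=0
cs,_=cv2.findContours(m,cv2.RETR_EXTERNAL,cv2.CHAIN_APPROX_NONE);p=max(cs,key=len)[:,0,:];p=p[p[:,0]<364]
P=world(t,p[:,0],p[:,1],.03)[:,:2]
f=least_squares(lambda q:np.hypot(*(P-q).T)-.0335,[.529,-.12],loss='soft_l1',f_scale=.001);print('lamp',f.x,np.abs(f.fun).mean())
E
```

```text
1.1 [ 0.52913301 -0.28224148  0.15076498] [[ 9.99998101e-01 -1.91116805e-03 -3.81083912e-04]
 [-1.91121667e-03 -9.99998166e-01 -1.27263319e-04]
 [-3.80839991e-04  1.27991412e-04 -9.99999919e-01]]
lamp [ 0.52883085 -0.12040889] 0.005587547229831604
```

View pics/a1.png

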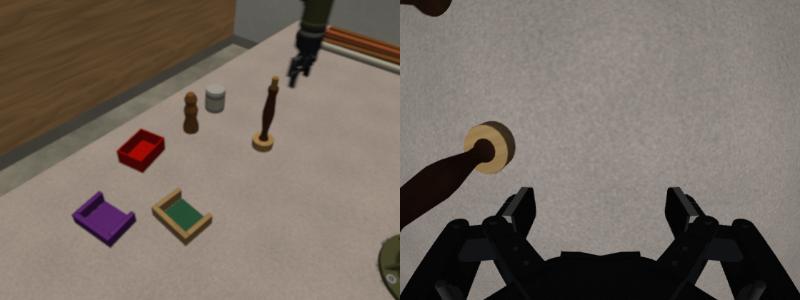

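The side view shows the gripper behind the lamp on its -y side. In the wrist view the left finger's pad is at (520,210), and its linkage knuckle at (455,230) bulges further outward. I'll measure how far that bulge reaches before going near the column.

```bash
python3 - <<'E'
from h import *
s=telemetry.read_state();w=snap('wrist')
T=np.array(w['T_tool_cam']);print(T.round(3),w['fx'])
v,u=np.mgrid[0:420,0:560]
x=(u-w['cx'])/w['fx'];y=-(v-w['cy'])/w['fy'];th=np.hypot(x,y)
z=w['range_z'];k=np.where(th>1e-6,np.tan(th)/np.maximum(th,1e-6),1)
C=np.stack([x*k*z,y*k*z,-z],-1);P=C@T[:3,:3].T+T[:3,3]
ok=(z>0)&(th<1.5)
near=ok&(P[...,2]<0.03)&(np.hypot(P[...,0],P[...,1])<.12)
for lo in np.arange(-.14,.02,.01):
    m=near&(P[...,2]>=lo)&(P[...,2]<lo+.01)
    if m.sum()>5: print(round(lo,3),m.sum(),'y',np.percentile(P[m][:,1],[1,99]).round(4),'x',np.percentile(P[m][:,0],[1,99]).round(4))
R=s['tool_rot'];W=P@np.array(R).T+s['tool_pos']
# foot top: pale pixels
hsv=cv2.cvtColor(w['image'],cv2.COLOR_RGB2HSV);m=cv2.inRange(hsv,(12,80,110),(25,255,255))>0
m&=ok&(abs(W[...,2]-.03)<.006);q=W[m]
h=cv2.convexHull((q[:,:2]*1000).astype(np.float32))[:,0]
print('foot',m.sum(),cv2.minEnclosingCircle(h),np.median(q[:,2]))
E
```

```text
[[-0.     0.959  0.285  0.072]
 [ 1.     0.     0.     0.   ]
 [ 0.     0.285 -0.959 -0.144]
 [ 0.     0.     0.     1.   ]] 325.19226210127806
-0.11 6962 y [-0.0679  0.0686] x [0.004  0.0203]
-0.1 10389 y [-0.0685  0.0693] x [-0.0009  0.0199]
-0.09 10439 y [-0.0695  0.0702] x [-0.0111  0.0175]
-0.08 6371 y [-0.0713  0.072 ] x [-0.0115  0.0173]
-0.07 5670 y [-0.0716  0.0725] x [-0.0108  0.0135]
-0.06 1253 y [-0.0643  0.0653] x [0.0014 0.0137]
-0.05 1308 y [-0.0552  0.056 ] x [-0.0095  0.0114]
-0.04 1391 y [-0.0554  0.0562] x [-0.011   0.0113]
-0.03 1112 y [-0.0551  0.0559] x [-0.0111  0.0112]
-0.02 346 y [-0.0481  0.049 ] x [-0.0107  0.0112]
foot 2079 ((527.6102905273438, -123.3934097290039), 33.490631103515625) 0.031114266785888897
```

The knuckle reaches 72.5 mm at 60–80 mm above the tips. That is exactly where the widest column surface would be in a straight push, so I need the column's real profile.

```bash
python3 - <<'E'
from h import *
d=np.load('side.npy',allow_pickle=True).item()
im=d['image'];E=np.array(d['extrinsics']);L=np.array([.5275,-.1225])
def proj(p):
    c=E[:3,:3]@p+E[:3,3];return np.array([d['cx']+d['fx']*c[0]/-c[2],d['cy']-d['fy']*c[1]/-c[2]]),-c[2]
g=cv2.cvtColor(im,cv2.COLOR_RGB2GRAY).astype(float)
right=E[0,:3].copy();right[2]=0;right/=np.linalg.norm(right)
hs=np.arange(-40,40.1,.5)
for z in range(30,255,8):
    prof=[]
    for h in hs:
        (u,v),_=proj(np.array([*L,z/1000.])+right*h/1000)
        prof.append(cv2.getRectSubPix(g.astype(np.float32),(1,1),(float(u),float(v)))[0,0])
    prof=np.array(prof);bg=np.median(np.r_[prof[:15],prof[-15:]]);lo=prof.min();dark=hs[prof<(bg+lo)/2]
    print(z,'%.1f..%.1f w %.1f'%(dark.min(),dark.max(),np.ptp(dark)),end=' | ')
w=snap('wrist');T=np.array(w['T_tool_cam'])
v,u=np.mgrid[0:420,0:560]
x=(u-w['cx'])/w['fx'];y=-(v-w['cy'])/w['fy'];th=np.hypot(x,y);z=w['range_z'];k=np.tan(th)/np.maximum(th,1e-6)
P=np.stack([x*k*z,y*k*z,-z],-1)@T[:3,:3].T+T[:3,3]
Q=P[(z>0)&(th<1.5)&(P[...,2]<-.0)&(P[...,1]>0)&(P[...,1]<.1)&(abs(P[...,0])<.05)]
print()
for lo in np.arange(-.14,0,.01):
    m=(Q[:,2]>=lo)&(Q[:,2]<lo+.01)
    if m.sum()>20:
        q=Q[m];print(round(lo,2),[ (yy,(q[(q[:,1]>yy/1e3)&(q[:,1]<yy/1e3+.005)][:,0]*1e3).max(initial=-99).round()) for yy in range(40,75,5)])
E
```

```text
30 -17.0..12.5 w 29.5 | 38 -17.5..10.5 w 28.0 | 46 -14.5..7.5 w 22.0 | 54 -12.5..6.5 w 19.0 | 62 -12.0..6.5 w 18.5 | 70 -12.5..7.0 w 19.5 | 78 -13.5..8.5 w 22.0 | 86 -14.5..9.5 w 24.0 | 94 -16.0..11.0 w 27.0 | 102 -17.0..12.0 w 29.0 | 110 -18.5..13.0 w 31.5 | 118 -19.0..14.0 w 33.0 | 126 -19.5..14.5 w 34.0 | 134 -20.0..14.0 w 34.0 | 142 -19.5..13.5 w 33.0 | 150 -19.0..12.5 w 31.5 | 158 -18.0..11.5 w 29.5 | 166 -17.0..11.0 w 28.0 | 174 -16.5..10.0 w 26.5 | 182 -15.5..9.0 w 24.5 | 190 -15.0..8.5 w 23.5 | 198 -14.5..9.5 w 24.0 | 206 -16.5..11.0 w 27.5 | 214 -17.5..11.0 w 28.5 | 222 -16.5..8.0 w 24.5 | 230 -11.5..5.5 w 17.0 | 238 -11.0..5.5 w 16.5 | 246 -12.0..5.0 w 17.0 | 254 -11.0..1.5 w 12.5 | 
-0.11 [(40, np.float64(-99.0)), (45, np.float64(6.0)), (50, np.float64(14.0)), (55, np.float64(14.0)), (60, np.float64(14.0)), (65, np.float64(14.0)), (70, np.float64(11.0))]
-0.1 [(40, np.float64(-99.0)), (45, np.float64(4.0)), (50, np.float64(11.0)), (55, np.float64(13.0)), (60, np.float64(13.0)), (65, np.float64(13.0)), (70, np.float64(12.0))]
-0.09 [(40, np.float64(17.0)), (45, np.float64(-
[... 663 characters left out ...]
0, np.float64(12.0)), (45, np.float64(12.0)), (50, np.float64(10.0)), (55, np.float64(7.0)), (60, np.float64(-99.0)), (65, np.float64(-99.0)), (70, np.float64(-99.0))]
-0.04 [(40, np.float64(11.0)), (45, np.float64(12.0)), (50, np.float64(10.0)), (55, np.float64(7.0)), (60, np.float64(-99.0)), (65, np.float64(-99.0)), (70, np.float64(-99.0))]
-0.03 [(40, np.float64(11.0)), (45, np.float64(11.0)), (50, np.float64(7.0)), (55, np.float64(7.0)), (60, np.float64(-99.0)), (65, np.float64(-99.0)), (70, np.float64(-99.0))]
-0.02 [(40, np.float64(11.0)), (45, np.float64(11.0)), (50, np.float64(-99.0)), (55, np.float64(-99.0)), (60, np.float64(-99.0)), (65, np.float64(-99.0)), (70, np.float64(-99.0))]
```

The column is thin (about r 10) at knuckle height, and the full-width finger back starts about 17 mm above the open tips. Running low, with TCP z about -7 mm and open tips at +6 mm, leaves about 6 mm of clearance everywhere for a flat straight push along +y. I'll descend and approach.

Request:
carry_out --deltas '[{"x":-1,"y":0,"z":-50},{"x":0,"y":0,"z":-50},{"x":0,"y":0,"z":-40},{"x":0,"y":0,"z":-17},{"x":0,"y":20,"z":0},{"x":0,"y":20,"z":0},{"x":0,"y":10,"z":0},{"x":0,"y":0,"z":0}]'

```text
validation failed for argument at $.de...
```

```bash
cat >> h.py <<'E'
def where(d,x0,y0):
    """foot centre from its forward (+y) rim in the top view, near guess"""
    hsv=cv2.cvtColor(d['image'],cv2.COLOR_RGB2HSV)
    m=cv2.inRange(hsv,(12,65,70),(25,255,255));v,u=np.nonzero(m)
    P=world(d,u,v,.03)[:,:2];k=np.hypot(P[:,0]-x0,P[:,1]-y0)<.042
    mm=np.zeros_like(m);mm[v[k],u[k]]=255
    n,l,st,_=cv2.connectedComponentsWithStats(mm);i=1+np.argmax(st[1:,4])
    cs,_=cv2.findContours((l==i).astype(np.uint8),cv2.RETR_EXTERNAL,cv2.CHAIN_APPROX_NONE);p=max(cs,key=len)[:,0,:]
    P=world(d,p[:,0],p[:,1],.03)[:,:2];P=P[P[:,1]>y0+.005]
    return least_squares(lambda q:np.hypot(*(P-q).T)-.0335,[x0,y0],loss='soft_l1',f_scale=.001).x
E
python3 - <<'E'
from h import *
s=telemetry.read_state();print(s['clock'],s['tool_pos'],s['contact_force'])
d=snap('top');print(where(d,.528,-.122))
e=snap('side');w=snap('wrist')
im=np.hstack([cv2.resize(e['image'][100:260,280:480],(500,400)),cv2.resize(w['image'],(300,225),interpolation=3) if 0 else cv2.copyMakeBorder(cv2.resize(w['image'],(300,225)),0,175,0,0,0)])
cv2.imwrite('pics/a2.png',im[:,:,::-1])
E
```

```text
1.3 [ 0.52876746 -0.2818185   0.15047153] [-1.0645111  -1.16103058  0.32560967]
[ 0.52888402 -0.12044712]
```

View pics/a2.png

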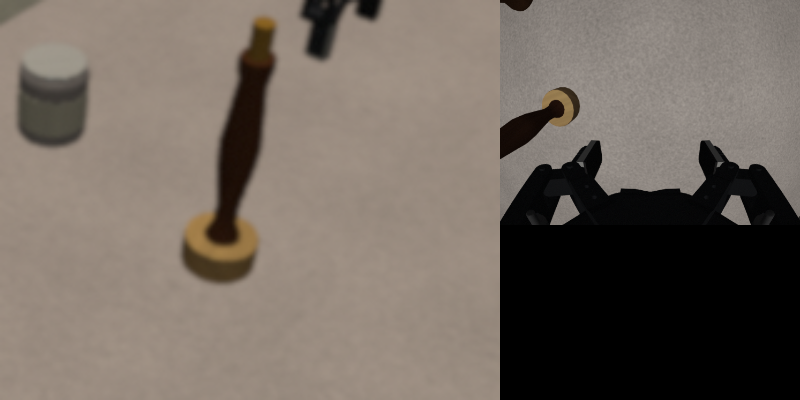

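The call was refused, so the arm hasn't moved and the picture shows the same state as before. Rows apparently need all four keys.

Request:
carry_out --deltas '[{"x":-1,"y":0,"z":-50,"spin":0},{"x":0,"y":0,"z":-50,"spin":0},{"x":0,"y":0,"z":-40,"spin":0},{"x":0,"y":0,"z":-17,"spin":0},{"x":0,"y":20,"z":0,"spin":0},{"x":0,"y":20,"z":0,"spin":0},{"x":0,"y":10,"z":0,"spin":0},{"x":0,"y":0,"z":0,"spin":0}]'

```text
clock: 2.45
tool_pos: [0.5283, -0.2323, -0.0044]
tool_rot: [[1.0, 0.002, 0.002], [0.002, -1.0, -0.001], [0.002, 0.001, -1.0]]
contact_force: [-0.3, 0.4, 0.1]
finger_gap: 1.0
grip_force: 0.0
```

```bash
python3 - <<'E'
from h import *
s=telemetry.read_state();print(s['clock'],s['tool_pos'],s['contact_force'])
d=snap('top');print(where(d,.528,-.122))
e=snap('side');w=snap('wrist')
im=np.hstack([cv2.resize(e['image'][90:250,280:480],(500,400)),cv2.copyMakeBorder(cv2.resize(w['image'],(300,225)),0,175,0,0,0)])
cv2.imwrite('pics/a3.png',im[:,:,::-1])
E
```

```text
2.45 [ 0.52831212 -0.23231459 -0.00439755] [-0.30601497  0.41536412  0.11293899]
[ 0.52891435 -0.12010697]
```

View pics/a3.png

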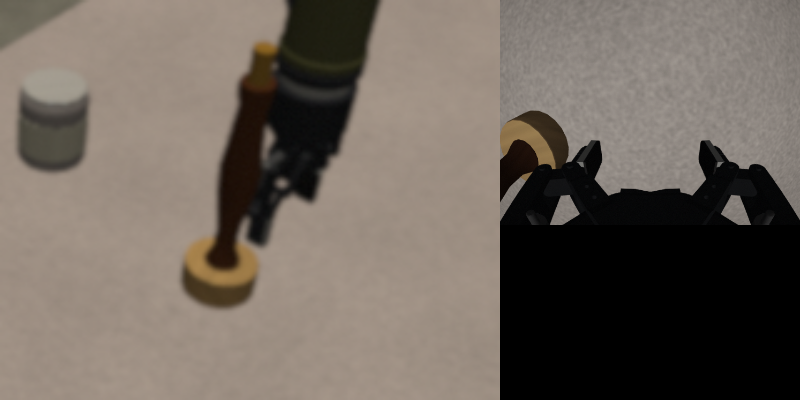

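The view shows the finger just behind the foot, with the column clear. I'll lower 3 mm, then advance gently until it touches.

Request:
carry_out --deltas '[{"x":0,"y":4,"z":-3,"spin":0},{"x":0,"y":4,"z":0,"spin":0},{"x":0,"y":3,"z":0,"spin":0},{"x":0,"y":3,"z":0,"spin":0},{"x":0,"y":3,"z":0,"spin":0},{"x":0,"y":2,"z":0,"spin":0},{"x":0,"y":2,"z":0,"spin":0}]'

```text
clock: 3.48
tool_pos: [0.5273, -0.2126, -0.0086]
tool_rot: [[1.0, -0.0, 0.0], [-0.0, -1.0, -0.0], [0.0, 0.0, -1.0]]
contact_force: [0.8, -1.7, -0.3]
finger_gap: 0.998
grip_force: 1.3
```

Request:
carry_out --deltas '[{"x":0,"y":2,"z":0,"spin":0},{"x":0,"y":2,"z":0,"spin":0},{"x":0,"y":2,"z":0,"spin":0},{"x":0,"y":2,"z":0,"spin":0},{"x":0,"y":2,"z":0,"spin":0},{"x":0,"y":2,"z":0,"spin":0}]'

```text
clock: 4.22
tool_pos: [0.5273, -0.2006, -0.0086]
tool_rot: [[1.0, -0.0, 0.0], [-0.0, -1.0, -0.0], [0.0, 0.0, -1.0]]
contact_force: [0.3, -3.2, -0.3]
finger_gap: 1.003
grip_force: 1.9
```

```bash
python3 - <<'E'
from h import *
s=telemetry.read_state();print(s['clock'],s['tool_pos'],s['contact_force'])
d=snap('top');print(where(d,.528,-.115))
e=snap('side');w=snap('wrist')
im=np.hstack([cv2.resize(e['image'][90:250,280:480],(500,400)),cv2.copyMakeBorder(w['image'][130:310,0:300],0,220,0,0,cv2.BORDER_CONSTANT)])
cv2.imwrite('pics/a4.png',im[:,:,::-1])
E
```

```text
4.225 [ 0.52730488 -0.20060941 -0.00861124] [ 0.28312686 -3.24544522 -0.27989076]
[ 0.52902063 -0.10845205]
```

View pics/a4.png

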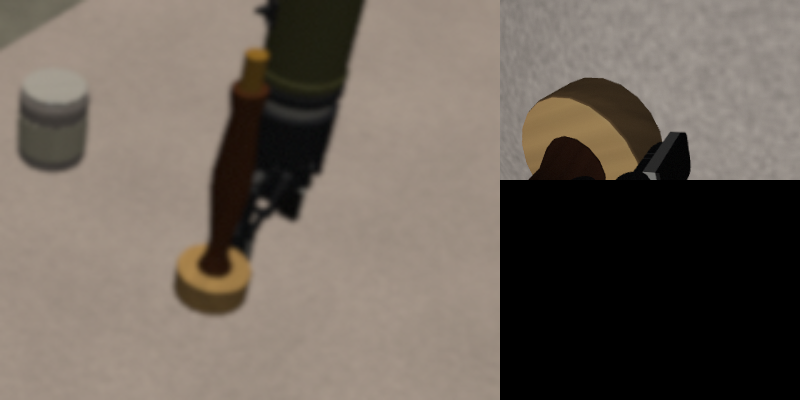

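The lamp moved 12 mm, upright, with a force of 3 N and the column clear. I'll continue the push.

Request:
carry_out --deltas '[{"x":0,"y":3,"z":0,"spin":0},{"x":0,"y":4,"z":0,"spin":0},{"x":0,"y":5,"z":0,"spin":0},{"x":0,"y":5,"z":0,"spin":0},{"x":0,"y":5,"z":0,"spin":0},{"x":0,"y":5,"z":0,"spin":0},{"x":0,"y":4,"z":0,"spin":0},{"x":0,"y":3,"z":0,"spin":0}]'

```text
clock: 5.38
tool_pos: [0.5273, -0.1664, -0.0086]
tool_rot: [[1.0, -0.0, -0.0], [-0.0, -1.0, -0.0], [-0.0, 0.0, -1.0]]
contact_force: [-0.1, -4.5, 0.4]
finger_gap: 0.995
grip_force: 2.0
```

```bash
python3 - <<'E'
from h import *
s=telemetry.read_state();d=snap('top');print(s['clock'],s['tool_pos'],s['contact_force'],where(d,.528,s['tool_pos'][1]+.092))
E
```

```text
5.375 [ 0.52727671 -0.16640455 -0.00863775] [-0.06420051 -4.52509167  0.43130938] [ 0.52881635 -0.0745383 ]
```

Stable, with no lateral drift.

Request:
carry_out --deltas '[{"x":0,"y":4,"z":0,"spin":0},{"x":0,"y":6,"z":0,"spin":0},{"x":0,"y":7,"z":0,"spin":0},{"x":0,"y":7,"z":0,"spin":0},{"x":0,"y":7,"z":0,"spin":0},{"x":0,"y":7,"z":0,"spin":0},{"x":0,"y":7,"z":0,"spin":0},{"x":0,"y":7,"z":0,"spin":0}]'

```text
clock: 6.42
tool_pos: [0.5273, -0.1142, -0.0086]
tool_rot: [[1.0, -0.0, -0.0], [-0.0, -1.0, -0.0], [-0.0, 0.0, -1.0]]
contact_force: [0.2, -4.3, 0.5]
finger_gap: 0.998
grip_force: 2.1
```

Request:
carry_out --deltas '[{"x":0,"y":7,"z":0,"spin":0},{"x":0,"y":7,"z":0,"spin":0},{"x":0,"y":7,"z":0,"spin":0},{"x":0,"y":7,"z":0,"spin":0},{"x":0,"y":7,"z":0,"spin":0},{"x":0,"y":7,"z":0,"spin":0},{"x":0,"y":6,"z":0,"spin":0},{"x":0,"y":4,"z":0,"spin":0}]'

```text
clock: 7.42
tool_pos: [0.5272, -0.0622, -0.0087]
tool_rot: [[1.0, -0.0, -0.0], [-0.0, -1.0, -0.0], [-0.0, 0.0, -1.0]]
contact_force: [-0.6, -3.8, 0.8]
finger_gap: 0.997
grip_force: 2.3
```

```bash
python3 - <<'E'
from h import *
s=telemetry.read_state();d=snap('top');print(s['clock'],s['tool_pos'],s['contact_force'],where(d,.528,s['tool_pos'][1]+.092))
E
```

```text
7.425 [ 0.52721431 -0.06218342 -0.00866051] [-0.60909824 -3.76702926  0.81204919] [0.5286823  0.02809319]
```

Request:
carry_out --deltas '[{"x":0,"y":4,"z":0,"spin":0},{"x":0,"y":6,"z":0,"spin":0},{"x":0,"y":7,"z":0,"spin":0},{"x":0,"y":7,"z":0,"spin":0},{"x":0,"y":7,"z":0,"spin":0},{"x":0,"y":7,"z":0,"spin":0},{"x":0,"y":7,"z":0,"spin":0},{"x":0,"y":7,"z":0,"spin":0}]'

```text
clock: 8.48
tool_pos: [0.5272, -0.0102, -0.0086]
tool_rot: [[1.0, -0.0, -0.0], [-0.0, -1.0, -0.0], [-0.0, 0.0, -1.0]]
contact_force: [-0.1, -4.3, 0.9]
finger_gap: 1.0
grip_force: 2.3
```

Request:
carry_out --deltas '[{"x":0,"y":7,"z":0,"spin":0},{"x":0,"y":7,"z":0,"spin":0},{"x":0,"y":7,"z":0,"spin":0},{"x":0,"y":7,"z":0,"spin":0},{"x":0,"y":7,"z":0,"spin":0},{"x":0,"y":7,"z":0,"spin":0},{"x":0,"y":6,"z":0,"spin":0},{"x":0,"y":4,"z":0,"spin":0}]'

```text
clock: 9.48
tool_pos: [0.5272, 0.0418, -0.0087]
tool_rot: [[1.0, -0.0, -0.0], [-0.0, -1.0, -0.0], [-0.0, 0.0, -1.0]]
contact_force: [-0.1, -5.8, 1.8]
finger_gap: 0.999
grip_force: 2.5
```

```bash
python3 - <<'E'
from h import *
s=telemetry.read_state();d=snap('top');print(s['clock'],s['tool_pos'],s['contact_force'],where(d,.528,s['tool_pos'][1]+.092))
E
```

```text
9.475 [ 0.52722673  0.04181873 -0.00866571] [-0.1369782  -5.7932871   1.80347198] [0.5282941  0.12934266]
```

Request:
carry_out --deltas '[{"x":0,"y":4,"z":0,"spin":0},{"x":0,"y":6,"z":0,"spin":0},{"x":0,"y":7,"z":0,"spin":0},{"x":0,"y":7,"z":0,"spin":0},{"x":0,"y":7,"z":0,"spin":0},{"x":0,"y":7,"z":0,"spin":0},{"x":0,"y":5,"z":0,"spin":0},{"x":0,"y":3,"z":0,"spin":0}]'

```text
clock: 10.52
tool_pos: [0.5272, 0.0877, -0.0087]
tool_rot: [[1.0, 0.0, -0.0], [0.0, -1.0, -0.0], [-0.0, 0.0, -1.0]]
contact_force: [0.1, -5.3, 2.7]
finger_gap: 0.994
grip_force: 2.6
```

```bash
python3 - <<'E'
from h import *
s=telemetry.read_state();d=snap('top');print(s['clock'],s['tool_pos'],s['contact_force'],where(d,.528,s['tool_pos'][1]+.089))
e=snap('side')
im=np.hstack([cv2.resize(e['image'][120:360,160:460],(500,400)),cv2.copyMakeBorder(cv2.resize(d['image'][190:320,130:330],(300,195)),0,205,0,0,cv2.BORDER_CONSTANT)])
cv2.imwrite('pics/a5.png',im[:,:,::-1])
E
```

```text
10.525 [ 0.52718363  0.08770406 -0.00867993] [ 0.0915278  -5.26359636  2.6794702 ] [0.5296282  0.17236266]
```

View pics/a5.png

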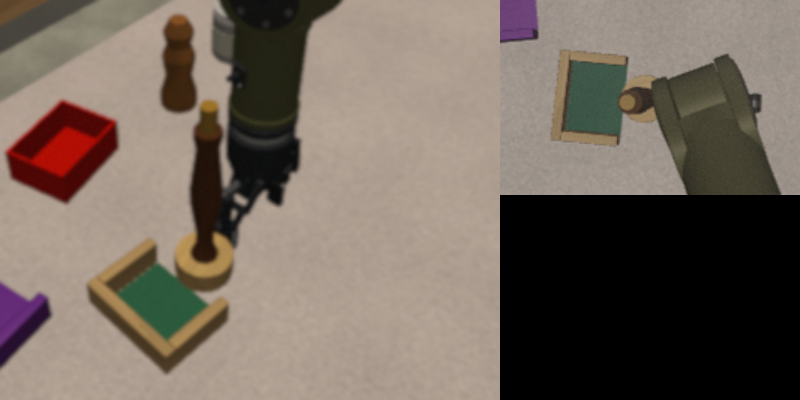

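The lamp is upright at the stall mouth and well centred between the side boards. I'll go on more slowly.

Request:
carry_out --deltas '[{"x":0,"y":4,"z":0,"spin":0},{"x":0,"y":5,"z":0,"spin":0},{"x":0,"y":5,"z":0,"spin":0},{"x":0,"y":5,"z":0,"spin":0},{"x":0,"y":5,"z":0,"spin":0},{"x":0,"y":5,"z":0,"spin":0},{"x":0,"y":5,"z":0,"spin":0},{"x":0,"y":5,"z":0,"spin":0}]'

```text
clock: 11.62
tool_pos: [0.5272, 0.1267, -0.0087]
tool_rot: [[1.0, -0.0, -0.0], [-0.0, -1.0, -0.0], [-0.0, 0.0, -1.0]]
contact_force: [-0.6, -5.5, 2.6]
finger_gap: 0.995
grip_force: 2.5
```

Request:
carry_out --deltas '[{"x":0,"y":4,"z":0,"spin":0},{"x":0,"y":4,"z":0,"spin":0},{"x":0,"y":4,"z":0,"spin":0},{"x":0,"y":3,"z":0,"spin":0},{"x":0,"y":3,"z":0,"spin":0},{"x":0,"y":2,"z":0,"spin":0},{"x":0,"y":2,"z":0,"spin":0}]'

```text
clock: 12.5
tool_pos: [0.5272, 0.1483, -0.0087]
tool_rot: [[1.0, -0.0, -0.0], [-0.0, -1.0, -0.0], [-0.0, 0.0, -1.0]]
contact_force: [-0.4, -5.4, 3.0]
finger_gap: 0.998
grip_force: 2.6
```

```bash
python3 - <<'E'
from h import *
s=telemetry.read_state();d=snap('top');print(s['clock'],s['tool_pos'],s['contact_force'])
e=snap('side')
im=np.hstack([cv2.resize(e['image'][150:350,190:390],(400,400)),cv2.resize(d['image'][205:305,140:240],(400,400))])
cv2.imwrite('pics/a6.png',im[:,:,::-1])
E
```

```text
12.5 [ 0.52724482  0.14827407 -0.00868269] [-0.41094718 -5.35040266  3.04448801]
```

View pics/a6.png

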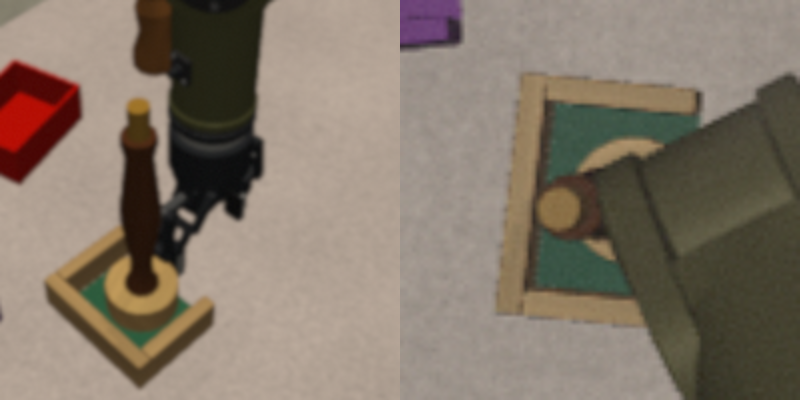

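The foot is inside and centred, with about 18–20 mm to go to the back board. I'll creep from here.

Request:
carry_out --deltas '[{"x":0,"y":2,"z":0,"spin":0},{"x":0,"y":2,"z":0,"spin":0},{"x":0,"y":2,"z":0,"spin":0},{"x":0,"y":2,"z":0,"spin":0},{"x":0,"y":2,"z":0,"spin":0},{"x":0,"y":2,"z":0,"spin":0},{"x":0,"y":1,"z":0,"spin":0},{"x":0,"y":1,"z":0,"spin":0}]'

```text
clock: 13.6
tool_pos: [0.5273, 0.1621, -0.0086]
tool_rot: [[1.0, -0.001, -0.0], [-0.001, -1.0, -0.0], [-0.0, 0.0, -1.0]]
contact_force: [-0.6, -5.6, 2.4]
finger_gap: 0.999
grip_force: 2.6
```

Request:
carry_out --deltas '[{"x":0,"y":1,"z":0,"spin":0},{"x":0,"y":1,"z":0,"spin":0},{"x":0,"y":1,"z":0,"spin":0}]'

```text
clock: 13.98
tool_pos: [0.5273, 0.1651, -0.0086]
tool_rot: [[1.0, -0.001, -0.0], [-0.001, -1.0, -0.0], [-0.0, 0.0, -1.0]]
contact_force: [0.5, -5.5, 2.0]
finger_gap: 1.0
grip_force: 2.6
```

Request:
carry_out --deltas '[{"x":0,"y":1,"z":0,"spin":0},{"x":0,"y":1,"z":0,"spin":0}]'

```text
clock: 14.22
tool_pos: [0.5272, 0.1658, -0.0086]
tool_rot: [[1.0, -0.001, -0.001], [-0.001, -1.0, -0.002], [-0.001, 0.002, -1.0]]
contact_force: [-1.0, -8.2, 5.9]
finger_gap: 1.001
grip_force: 4.7
```

Request:
carry_out --deltas '[{"x":0,"y":1,"z":0,"spin":0}]'

```text
clock: 14.35
tool_pos: [0.5272, 0.1658, -0.0085]
tool_rot: [[1.0, -0.002, -0.001], [-0.002, -1.0, -0.004], [-0.001, 0.004, -1.0]]
contact_force: [-1.4, -11.4, 6.8]
finger_gap: 0.999
grip_force: 5.8
```

Request:
carry_out --deltas '[{"x":0,"y":1,"z":0,"spin":0}]'

```text
clock: 14.48
tool_pos: [0.5272, 0.1658, -0.0085]
tool_rot: [[1.0, -0.002, -0.002], [-0.002, -1.0, -0.005], [-0.002, 0.005, -1.0]]
contact_force: [-2.4, -14.2, 9.4]
finger_gap: 1.001
grip_force: 6.8
```

The force climbs while the tool stays put, so the foot is home. I'll back straight off, then rise once well clear.

Request:
carry_out --deltas '[{"x":0,"y":-1,"z":0,"spin":0},{"x":0,"y":-2,"z":0,"spin":0},{"x":0,"y":-3,"z":0,"spin":0},{"x":0,"y":-5,"z":0,"spin":0},{"x":0,"y":-10,"z":0,"spin":0},{"x":0,"y":-25,"z":0,"spin":0},{"x":0,"y":-40,"z":0,"spin":0},{"x":0,"y":-40,"z":0,"spin":0}]'

```text
clock: 15.48
tool_pos: [0.5272, 0.0422, -0.0086]
tool_rot: [[1.0, 0.0, 0.0], [0.0, -1.0, 0.0], [0.0, -0.0, -1.0]]
contact_force: [0.8, 0.2, -0.3]
finger_gap: 0.997
grip_force: 0.0
```

Request:
carry_out --deltas '[{"x":0,"y":-40,"z":20,"spin":0},{"x":0,"y":-40,"z":30,"spin":0},{"x":0,"y":-40,"z":30,"spin":0},{"x":0,"y":0,"z":0,"spin":0}]'

```text
clock: 15.98
tool_pos: [0.5289, -0.0816, 0.0738]
tool_rot: [[1.0, -0.007, 0.005], [-0.007, -1.0, -0.003], [0.005, 0.003, -1.0]]
contact_force: [0.3, 0.2, -0.4]
finger_gap: 1.005
grip_force: 0.0
```

```bash
python3 - <<'E'
from h import *
s=telemetry.read_state();d=snap('top');print(s['clock'],s['tool_pos'],s['contact_force'])
e=snap('side')
im=np.hstack([cv2.resize(e['image'][150:350,190:390],(400,400)),cv2.resize(d['image'][205:305,140:240],(400,400))])
cv2.imwrite('pics/a7.png',im[:,:,::-1])
a=np.load('top.npy',allow_pickle=True).item()['image'][100:220,100:430].astype(int);print('bystander diff px',(np.abs(a-d['image'][100:220,100:430]).sum(2)>60).sum())
E
```

```text
15.975 [ 0.52892429 -0.08156203  0.07383339] [ 0.28944359  0.19492691 -0.40411705]
bystander diff px 0
```

View pics/a7.png

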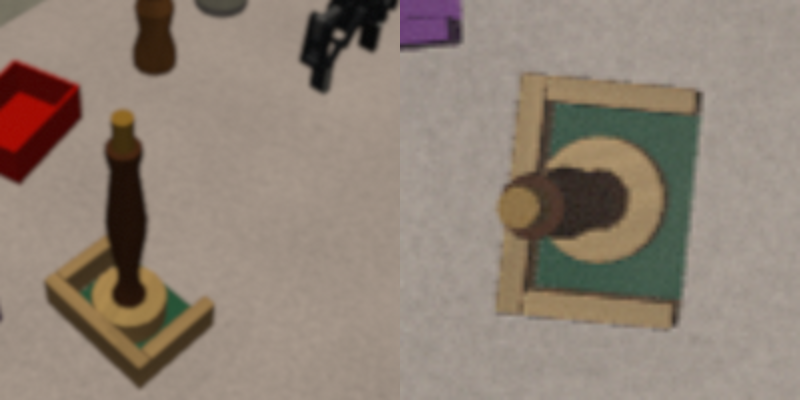

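The lamp stands upright with its foot touching the back board at crop (540,195), centred between the side boards. The other objects haven't moved. Handing in.

```bash
python3 -c "
from station import order;print(order.job_done())"
```

```text
the job is handed in; nothing more can be done
None
```

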